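# Set the needle stage free of backlash and press the needle

## Task

Push the crank handle of the handwheel round to wind the blue carriage until its needle hole has gone about 1 cm past the needle towards the handwheel, then wind back so that the hole comes in line under the needle travelling away from the handwheel, with the screw's play taken up that way. Then press the orange plunger down to its stop, and let it spring back up. Move the carriage only by the handwheel, never by hand, do not press the plunger while the hole is off line, and leave the bottle, the vial and the screwdriver alone.

Things in the scene. Friction and masses are not known exactly. Their poses are not given: they have to be found in the camera images.
- stage: fixed slide unit on an aluminium plate 120 (x) x 380 (y) x 12 mm; origin under the plate's centre on the table. Its +y axis is the travel axis and points towards the handwheel end. Handwheel on a white gearbox at y = +132 mm of this frame, carriage and needle bridge about y = -50 mm.
- wheel_centre (a point): centre of the upper face of the black handwheel (diameter 116 mm, upright axis, upper face 74 mm above the table; a hub of radius 12 mm stands 6 mm proud). Turned clockwise seen from above it drives the carriage towards the handwheel (stage +y), anticlockwise away from it; 36 mm of nut travel per full turn. It stays where it is left; about 2.7 N at the crank handle turns it in the play, 4 to 6 N when it drives the carriage.
- crank (a point): centre of the top of the red upright crank handle, a cylinder of diameter 14 mm standing 34 mm above the wheel's face (its top 108 mm above the table), 45 mm from the wheel's axis. It spins freely on its own stud and can be pushed round with shut fingers from either side.
- carriage: blue carriage 60 (x) x 100 (y) x 20 mm on the rails, top 54 mm above the table; origin at the centre of its underside, axes as the stage. It slides with friction along stage y and is driven only by the screw's nut, with play: after a reversal the wheel turns freely for 5 to 8 mm of nut travel (differs each time) before the carriage moves.
- follower (a point): top of the small red pin (diameter 6 mm) on the screw's nut, seen in the slot in the carriage's top. In the carriage's frame it stands at y = 20 mm when the play is taken up for travel away from the handwheel, at 25 to 28 mm when taken up for travel towards it.
- hole (a point): centre of the upper mouth of the square 10 x 10 mm needle hole in the carriage (y = -25 mm in the carriage's frame); a yellow line across the carriage marks it. It starts about 10 to 40 mm from the needle on the side away from the handwheel.
- needle (a point): tip of the needle, diameter 4 mm, which hangs from the plunger over the carriage, 4 mm above the carriage's top at rest; axes as the stage. Its place along the stage varies; a thin red pointer on the grey bridge shows it. In line means hole and needle agree along stage y.
- plunger_top (a point): centre of the top of the orange plunger head, diameter 30 mm, 136 mm above the table at rest, straight above the needle on the grey bridge.
- plunger (a joint): plunger travel in m: 0 up, 0.014 at its stop; spring of 3 N at the top to 9 N at the stop; rises by itself.
- reagent: loose amber bottle, diameter 60, height 120 mm, beyond the stage; leave alone. Origin at the centre of its underside.
- vial: loose small capped vial, diameter 28, height 45 mm, on the robot's side of the stage; leave alone. Origin at the centre of its underside.
- driver: loose screwdriver 130 mm long, lying on the robot's side of the stage; leave alone.

How it is judged:
On the way, in this order (a step that is already met when the one before it is completed fails the run):
1. the hole has overshot the needle by more than 5 mm towards the handwheel (y of hole in the frame of needle above 0.005 m), for 0.1 s.
2. the hole is within 2 mm of the needle along the travel, with the play taken up for travel away from the handwheel (y of hole in the frame of needle between -0.002 and 0.002 m and y of follower in the frame of carriage below 0.0215 m), for 0.2 s.
3. the plunger is held at its stop (within 1.5 mm) for a moment (value of joint plunger above 0.0125 m), for 0.1 s.
At the end, for the whole second after the job is handed in: The hole is at rest within 2 mm of the needle along the travel axis, the follower pin is within 1.5 mm of where it stands with the play taken up for travel away from the handwheel, and the plunger is up again (within 1.5 mm) (all of step 2 and value of joint plunger below 0.0015 m and linear speed of carriage below 0.005 m/s); the robot touches nothing.
It fails at once if the plunger is pressed more than 5 mm while the hole is more than 3 mm off line (value of joint plunger above 0.005 m and (y of hole in the frame of needle above 0.003 m or y of hole in the frame of needle below -0.003 m)).
It fails at once if the robot pushes on the carriage (contact force between any of the fingers, the arm and carriage above 1 N).
It fails at once if a bystander is moved by more than 15 mm (distance of any of reagent, vial, driver from where it was at the start of the episode above 0.015 m).
It also fails if it takes over 67 s, if anything falls off the work surface, if the arm or the gripper's body presses on something with over 40 N, if the wrist force passes 120 N, or if a joint passes its speed limit or range.

## Robot

A 6-joint arm with a two-finger parallel gripper is mounted at the origin on the work surface. World frame = base frame: x ahead of the robot, y to its left, z up, the work surface at z = 0. Lengths are in m, angles in rad, forces in N, time in s.
With the tool pointing down it reaches from about 0.35 to 0.975 m from the base axis. Payload 4.9 kg.
Tool frame: the origin (TCP) lies midway between the tips of the shut fingers; the grasp point (between the pads) lies 19 mm behind it; z points along the fingers, y is the line along which they close (so a half turn about z gives the same grasp; the last joint's range is limited). The gripper opens to 85 mm and grips with 20 to 120 N. Pads are 22 mm wide; open, the fingers measure 114 mm over their backs; the gripper's body (76 mm by 85 mm) begins 54 mm behind the grasp point. The pads swing forward as they close: fully open they stand 13 mm farther back than shut.
Start: joints at [1.129, 0.053, 1.613, -0, 1.476, -0.119], TCP at [0.198, 0.593, 0.231] pointing down, gripper open.
Joint ranges: [-3.01, 3.01], [-1.01, 2.22], [0.06, 2.58], [-1.02, 4.17], [0.09, 2.62], [-3.14, 3.14]. Speed limits (rad/s): [2.57, 2.57, 3.14, 3.14, 3.14, 3.14].

## Interface

Orientations are given as a unit quaternion [w, x, y, z].
In Python, from plant import * gives the robot as it stands.
- The arm moves only by the tool jog_arm, never from a script. Its argument "targets" is a list of rows, each a list of 3 entries, a list of its own where there are three numbers: the shift along the tool's x, y, z in units of 25 mm (1.0 is 25 mm), then the turn, a rotation vector about the tool's x, y, z in units of 8 degrees (1.0 is 8 degrees), then the opening in per cent of the stroke, from 0 (shut) to 100 (fully open). A call has 1 to 8 rows; each row is the pose to reach, as a shift and turn from the pose commanded when the call began, along the tool's axes at that moment; what a row does not reach only later rows make up. A row lasts 1/8 s, in which the tool goes at most 62.5 mm and 10.7 degrees, less where a joint would pass 70% of its speed; a pose out of reach is approached as far as the arm can. A call with a gripper value outside its range is refused whole. The fingers move at their own pace and stop on an object; the grip force is fixed at half the most. Time passes only in rows, so rows that repeat a pose let the fingers close. It gives the time, the measured TCP pose, the force, the opening and the grip force at its end, in the units of the state.
- state(): the state, without advancing time (a new reading comes with each control period).
- grab_frame(name): name is "scene" or "top" or "wrist"; returns (picture, depth): 400x640x3 uint8, red, green, blue; 400x640 float32, m along the optical axis (not along the pixel's ray), 0 where there is no reading.
- camera_params(name): a dict with "fovy" (degrees; the focal length in pixels is half the picture's height over the tangent of half this angle, whatever the lens; pixels are square), "cx", "cy" (the principal point, pixels), "rvec" (rotation vector, rad) and "tvec" (3), from world to camera coordinates, as OpenCV has them; the wrist camera has in their place "hand_eye" (4x4, takes a point from camera to tool coordinates, whose origin is the TCP and whose axes are the flange's). Camera axes: x right, y down, z forward; pixel columns grow to the right and rows downward; lengths in m; the calibration is good to about 2 mm. A picture is of the moment at which its call begins: read the wrist's pose just before it. camera_params takes no time and is no camera call.
- job_done(): hands the job in; it is judged then, once.
The state is a dict: "time": time; "joint_pos": joint angles; "joint_vel": joint speeds; "joint_efforts": joint torques, N m; "tool_pos": TCP position; "tool_rot": TCP orientation; "contact_force": force on the tool from outside, world axes, zero at the start; "ft_torque": the same for the moment, N m; "gripper_width": opening from 0.0 (shut) to 1.0 (fully open); "grasp_force": force on a finger pad.
Only numpy, scipy, OpenCV 4.12 (cv2) and the standard library are available. Lean on these libraries where they do the work, as an engineer would, in place of code of your own. Each camera call takes 0.05 s, during which the arm holds its last target. There are 200 camera calls.

## Working session

There is one attempt and no reset: what is moved stays moved. The work goes in short steps, Python scripts to look and compute and a tool call to move; the robot and the scene stay as the last step left them, time stands still between calls to the robot, and variables do not carry over. Pictures are saved under pics/ and viewed, at most 10 in all, crops included, and the job is handed in when it is done.

Besides the shell and the picture viewer there is one more tool, called after "Emit:" as name(argument=value, ...) on one line, values as JSON. jog_arm: Moves the arm, as the interface text tells. Its arguments: {"type":"object","properties":{"targets":{"type":"array"}},"required":["targets"]}

```bash
mkdir -p pics; ls; python3 - <<'E'
from plant import *
import cv2
for n in ("top","scene"):
    p,d=grab_frame(n); cv2.imwrite(f"pics/{n}0.png",p[:,:,::-1]); print(n,camera_params(n))
s=state();print(s['time'],s['tool_pos'],s['tool_rot'],s['contact_force'])
E
```

```text
pics
top {'fovy': 51.66849659158414, 'cx': 318.8280217921074, 'cy': 195.9114629635494, 'rvec': array([ 2.22734204, -2.16104688,  0.14258388]), 'tvec': array([-0.02814233,  0.56412818,  0.72321604])}
scene {'fovy': 57.44719909059171, 'cx': 315.5210973100125, 'cy': 198.32264108403996, 'rvec': array([ 1.97395978,  1.2076451 , -0.59477615]), 'tvec': array([-0.28797279, -0.24541762,  1.10749371])}
0.1 [0.1980372  0.59222153 0.23021827] [-2.49463028e-04  1.60689470e-01  9.87004597e-01 -8.70929221e-04] [0.69528664 0.7602182  0.39064059]
```

View pics/top0.png

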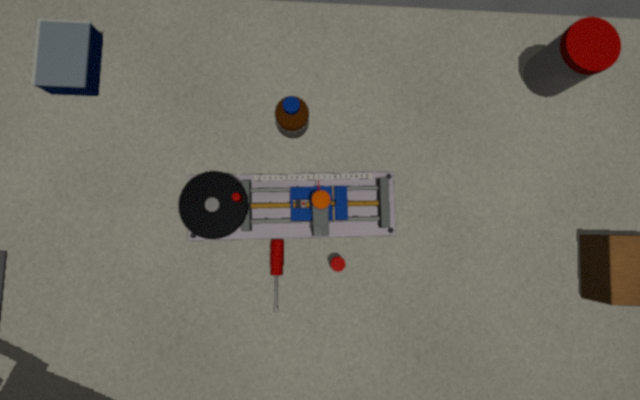

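View pics/scene0.png

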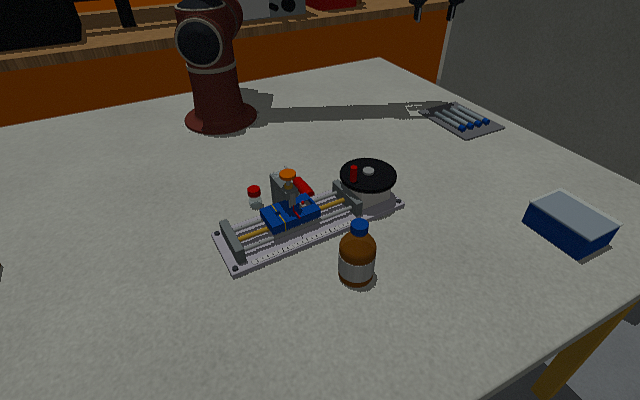

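The top view shows the handwheel at (212,205), the crank at (236,197), the plunger at (321,199) and the carriage at columns 291–347, with the yellow line near 333. The scene view agrees. Next I'll localise them, with a zoomed crop.

```bash
cat > h.py <<'E'
from plant import *
import numpy as np, cv2
from scipy.spatial.transform import Rotation as R
def cam(n):
    c=camera_params(n); f=200/np.tan(np.radians(c['fovy'])/2)
    if 'rvec' in c: Rm=cv2.Rodrigues(c['rvec'])[0]; t=c['tvec']
    else:
        s=state(); T=np.eye(4); q=s['tool_rot']; T[:3,:3]=R.from_quat([q[1],q[2],q[3],q[0]]).as_matrix(); T[:3,3]=s['tool_pos']
        M=np.linalg.inv(T@c['hand_eye']); Rm=M[:3,:3]; t=M[:3,3]
    return f,c['cx'],c['cy'],Rm,t
def atz(C,u,v,z):
    f,cx,cy,Rm,t=C; o=-Rm.T@t; d=Rm.T@np.array([(u-cx)/f,(v-cy)/f,1]); return o+d*(z-o[2])/d[2]
def proj(C,P):
    f,cx,cy,Rm,t=C; p=Rm@np.array(P)+t; return np.array([f*p[0]/p[2]+cx,f*p[1]/p[2]+cy])
E
python3 - <<'E'
from h import *
C=cam("top"); p=cv2.imread("pics/top0.png")
for n,u,v,z in [("wheel",212,205,.08),("crank",236,197,.108),("plunger",321,199,.136),("line",333,203,.054),("pl1",194,237,.012),("pl2",392,230,.012),("pl3",389,177,.012),("vial",338,264,.045),("reag",291,104,.12)]: print(n,atz(C,u,v,z).round(4))
hsv=cv2.cvtColor(p,cv2.COLOR_BGR2HSV)
# black wheel circle
g=(p.max(2)<45).astype(np.uint8); n,l,st,ce=cv2.connectedComponentsWithStats(g); i=l[215,195]; print(st[i],ce[i])
m=(l==i).astype(np.uint8); c=max(cv2.findContours(m,0,2)[0],key=len); e=cv2.minEnclosingCircle(c); print(e, atz(C,*e[0],.074))
x=p[165:245,180:400]; cv2.imwrite("pics/top0c.png",cv2.resize(x,None,fx=3.6,fy=3.6,interpolation=cv2.INTER_CUBIC))
E
```

```text
wheel [0.539 0.168 0.08 ]
crank [0.5513 0.1246 0.108 ]
plunger [ 0.5501 -0.0103  0.136 ]
line [ 0.5505 -0.0351  0.054 ]
pl1 [0.4842 0.212  0.012 ]
pl2 [ 0.5071 -0.1486  0.012 ]
pl3 [ 0.6056 -0.1417  0.012 ]
vial [ 0.4449 -0.0472  0.045 ]
reag [0.7034 0.0417 0.12  ]
[ 179  172   72   67 3337] [212.83248427 204.85076416]
((214.40646362304688, 206.4487762451172), 35.68495178222656) [0.53703778 0.16516094 0.074     ]
```

View pics/top0c.png

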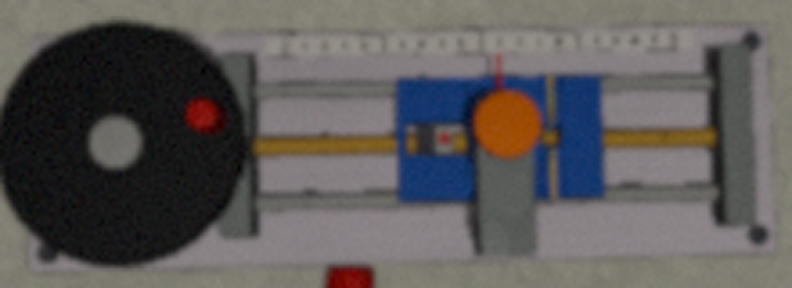

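Measured from the zoom: yaw ≈ 0.067 rad, wheel (0.539,0.168), crank (0.551,0.125) and plunger (0.550,-0.010). The line is about 25 mm short of the needle. I'll go over the crank with fingers square to the world axes.

Emit:
jog_arm(targets=[[[-4,-3,0],[0,0,-1],35],[[-19.3,-13.2,1.2],[0,0,-2.31],35],[[-19.3,-13.2,1.2],[0,0,-2.31],35],[[-19.3,-13.2,1.2],[0,0,-2.31],35],[[-19.3,-13.2,1.2],[0,0,-2.31],35],[[-19.3,-13.2,1.2],[0,0,-2.31],35],[[-19.3,-13.2,1.2],[0,0,-2.31],35],[[-19.3,-13.2,1.2],[0,0,-2.31],35]])

```text
time: 1.1
tool_pos: [0.4985, 0.1946, 0.2059]
tool_rot: [-0.0, 0.0, 1.0, 0.0]
contact_force: [0.5, 0.7, 0.1]
gripper_width: 0.348
grasp_force: 0.0
```

```bash
python3 - <<'E'
from h import *
s=state(); C=cam("wrist"); p,d=grab_frame("wrist"); print(s['time'],s['tool_pos'],s['tool_rot'],s['joint_pos'],np.abs(s['joint_vel']).max())
cv2.imwrite("pics/w1.png",p[:,:,::-1]); np.save("w1.npy",d)
for n,P in [("wheel",(.539,.168,.08)),("crank",(.5513,.1246,.108)),("plunger",(.5501,-.0103,.136)),("line",(.5505,-.0351,.054))]: print(n,proj(C,P))
E
```

```text
1.1 [0.49851194 0.19455044 0.20594574] [-6.67582237e-05  1.68455423e-04  9.99999981e-01  7.84219500e-05] [ 2.32880904e-01 -1.46492363e-01  1.84801610e+00  1.85015330e-04
  1.44016260e+00 -1.33760262e+00] 0.8886029775992381
wheel [291.49002007 229.9042555 ]
crank [234.18236983 257.48715284]
plunger [ 34.87470665 273.78462032]
line [ 80.95169604 231.01562887]
```

View pics/w1.png

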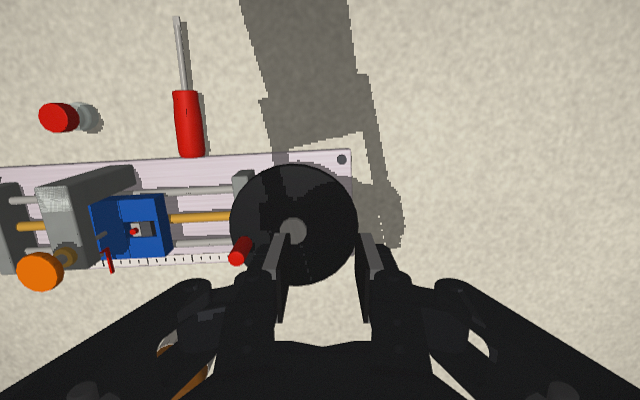

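The wrist view shows the hub at (293,231) and the crank at (236,258), within 2 px of prediction. So the positions are good.

Emit:
jog_arm(targets=[[[-1.6,-2.2,1.0],[0,0,0],35],[[-1.6,-2.2,1.0],[0,0,0],35],[[-1.6,-2.2,1.0],[0,0,0],35]])

```text
time: 1.52
tool_pos: [0.5373, 0.1413, 0.1805]
tool_rot: [-0.001, 0.001, 1.0, 0.0]
contact_force: [-0.9, 0.4, -0.3]
gripper_width: 0.354
grasp_force: 0.0
```

Emit:
jog_arm(targets=[[[-0.54,-0.64,1],[0,0,0],35],[[-0.54,-0.64,2],[0,0,0],35],[[-0.54,-0.64,3.9],[0,0,0],35],[[-0.54,-0.64,3.9],[0,0,0],35],[[-0.54,-0.64,3.9],[0,0,0],35]])

```text
time: 2.15
tool_pos: [0.5519, 0.1265, 0.0857]
tool_rot: [0.001, -0.001, 1.0, 0.0]
contact_force: [1.1, 0.0, 0.5]
gripper_width: 0.352
grasp_force: 0.0
```

Emit:
jog_arm(targets=[[[0,-0.06,0],[0,0,0],20],[[0,-0.06,0],[0,0,0],0],[[0,-0.06,0],[0,0,0],0],[[0,-0.06,0],[0,0,0],0],[[0,-0.06,0],[0,0,0],0]])

```text
time: 2.78
tool_pos: [0.5531, 0.125, 0.0869]
tool_rot: [0.002, 0.0, 1.0, 0.001]
contact_force: [-1.9, 4.3, 7.2]
gripper_width: 0.14
grasp_force: 58.5
```

```bash
cat >> h.py <<'E'
def arc(a0,step,n,r=45):
    A=np.radians(a0); B=np.radians(a0+step*np.arange(1,n+1))
    print([[[round(float(-r*(np.cos(b)-np.cos(A))/25),2),round(float(r*(np.sin(b)-np.sin(A))/25),2),0],[0,0,0],0] for b in B])
E
python3 -c "
from h import *
arc(-73,-15,4); arc(-133,-20,8); arc(67,-20,8)"
```

```text
[[[0.46, -0.08, 0], [0, 0, 0], 0], [[0.93, -0.03, 0], [0, 0, 0], 0], [[1.37, 0.13, 0], [0, 0, 0], 0], [[1.75, 0.4, 0], [0, 0, 0], 0]]
[[[0.38, 0.5, 0], [0, 0, 0], 0], [[0.56, 1.1, 0], [0, 0, 0], 0], [[0.53, 1.72, 0], [0, 0, 0], 0], [[0.28, 2.3, 0], [0, 0, 0], 0], [[-0.14, 2.75, 0], [0, 0, 0], 0], [[-0.7, 3.04, 0], [0, 0, 0], 0], [[-1.32, 3.11, 0], [0, 0, 0], 0], [[-1.93, 2.97, 0], [0, 0, 0], 0]]
[[[-0.52, -0.34, 0], [0, 0, 0], 0], [[-0.9, -0.84, 0], [0, 0, 0], 0], [[-1.08, -1.44, 0], [0, 0, 0], 0], [[-1.05, -2.06, 0], [0, 0, 0], 0], [[-0.81, -2.64, 0], [0, 0, 0], 0], [[-0.38, -3.09, 0], [0, 0, 0], 0], [[0.18, -3.38, 0], [0, 0, 0], 0], [[0.8, -3.45, 0], [0, 0, 0], 0]]
```

Emit:
jog_arm(targets=[[[0.46,-0.08,0],[0,0,0],0],[[0.93,-0.03,0],[0,0,0],0],[[1.37,0.13,0],[0,0,0],0],[[1.75,0.4,0],[0,0,0],0]])

```text
time: 3.28
tool_pos: [0.5113, 0.1345, 0.0869]
tool_rot: [0.005, 0.0, 1.0, 0.001]
contact_force: [10.2, 3.5, -1.0]
gripper_width: 0.139
grasp_force: 58.7
```

Emit:
jog_arm(targets=[[[0.38,0.5,0],[0,0,0],0],[[0.56,1.1,0],[0,0,0],0],[[0.53,1.72,0],[0,0,0],0],[[0.28,2.3,0],[0,0,0],0],[[-0.14,2.75,0],[0,0,0],0],[[-0.7,3.04,0],[0,0,0],0],[[-1.32,3.11,0],[0,0,0],0],[[-1.93,2.97,0],[0,0,0],0]])

```text
time: 4.28
tool_pos: [0.5571, 0.2106, 0.0868]
tool_rot: [0.001, -0.0, 1.0, 0.002]
contact_force: [-3.6, 2.8, 10.1]
gripper_width: 0.136
grasp_force: 59.9
```

```bash
python3 - <<'E'
from h import *
p,d=grab_frame("top"); x=p[165:245,180:400,::-1]; s=state(); print(s['time'],s['tool_pos'],s['contact_force'])
cv2.imwrite("pics/top1.png",p[:,:,::-1]); cv2.imwrite("pics/top1c.png",cv2.resize(x,None,fx=3.6,fy=3.6,interpolation=cv2.INTER_CUBIC))
# yellow line column
def cols(f):
    h=cv2.cvtColor(cv2.imread(f),cv2.COLOR_BGR2HSV)[183:222,280:360]
    b=((h[...,0]>100)&(h[...,0]<130)&(h[...,1]>150)); n=b.sum(0); print(f,[(280+i,int(k)) for i,k in enumerate(n) if k>0])
cols("pics/top0.png"); cols("pics/top1.png")
E
```

```text
4.325 [0.55899754 0.20965218 0.0868596 ] [0.91523322 4.8506953  7.56106269]
pics/top0.png [(291, 24), (292, 24), (293, 23), (294, 23), (295, 23), (296, 24), (297, 24), (298, 24), (299, 24), (300, 24), (301, 22), (302, 22), (303, 22), (304, 23), (305, 22), (306, 23), (307, 22), (308, 22), (309, 24), (310, 21), (311, 16), (312, 4), (313, 4), (314, 4), (315, 3), (316, 3), (321, 2), (322, 2), (323, 2), (324, 3), (325, 3), (326, 3), (327, 4), (328, 5), (329, 20), (330, 22), (331, 14), (335, 18), (336, 32), (337, 33), (338, 33), (339, 32), (340, 33), (341, 32), (342, 32), (343, 33), (344, 32), (345, 32), (346, 21)]
pics/top1.png [(280, 24), (281, 23), (282, 23), (283, 23), (284, 24), (285, 24), (286, 24), (287, 24), (288, 23), (289, 23), (290, 23), (291, 23), (292, 22), (293, 22), (294, 22), (295, 22), (296, 22), (297, 24), (298, 29), (299, 33), (300, 32), (301, 33), (302, 32), (303, 32), (304, 32), (305, 33), (306, 32), (307, 32), (308, 32), (309, 32), (310, 28), (311, 16), (312, 5), (313, 5), (314, 4), (315, 3), (316, 3), (323, 2), (324, 3), (325, 3), (326, 3), (327, 4), (328, 5), (329, 19), (330, 24), (331, 28), (332, 33), (333, 32), (334, 5)]
```

Emit:
jog_arm(targets=[[[-0.52,-0.34,0],[0,0,0],0],[[-0.9,-0.84,0],[0,0,0],0],[[-1.08,-1.44,0],[0,0,0],0],[[-1.05,-2.06,0],[0,0,0],0],[[-0.81,-2.64,0],[0,0,0],0],[[-0.38,-3.09,0],[0,0,0],0],[[-0.38,-3.09,0],[0,0,0],0]])

```text
time: 5.2
tool_pos: [0.5663, 0.1312, 0.0868]
tool_rot: [0.001, 0.0, 1.0, 0.001]
contact_force: [-3.1, 1.3, 9.3]
gripper_width: 0.138
grasp_force: 60.0
```

```bash
python3 - <<'E'
from h import *
s=state(); print(s['time'],s['tool_pos'],s['contact_force'])
p,d=grab_frame("top"); cv2.imwrite("pics/top2.png",p[:,:,::-1]); C=cam("top")
q,dw=grab_frame("wrist"); cv2.imwrite("pics/w2.png",q[:,:,::-1]); CW=cam("wrist")
x=cv2.resize(p[165:245,270:400,::-1],None,fx=4.9,fy=4.9,interpolation=cv2.INTER_CUBIC)[:,:640]
cv2.imwrite("pics/c2.png",np.vstack([x[:200+190],cv2.resize(q[:,:,::-1],(320,200)).repeat(1,1) if 0 else np.zeros((0,640,3),np.uint8)]))
h=cv2.cvtColor(p,cv2.COLOR_RGB2HSV)[183:222,270:360]; b=((h[...,0]>100)&(h[...,0]<130)&(h[...,1]>150)).sum(0); print([(270+i,int(k)) for i,k in enumerate(b) if k>0])
E
```

```text
5.2 [0.5662697  0.13120147 0.0868135 ] [-3.14955302  1.28072146  9.28207867]Traceback (most recent call last):
  File "<stdin>", line 6, in <module>
    return _nx.concatenate(arrs, 0, dtype=dtype, casting=casting)
           ~~~~~~~~~~~~~~~^^^^^^^^^^^^^^^^^^^^^^^^^^^^^^^^^^^^^^^
ValueError: all the input array dimensions except for the concatenation axis must match exactly, but along dimension 1, the array at index 0 has size 637 and the array at index 1 has size 640
```

```bash
python3 - <<'E'
from h import *
p=cv2.imread("pics/top2.png"); q=cv2.imread("pics/w2.png")
x=cv2.resize(p[165:245,270:398],(640,400),interpolation=cv2.INTER_CUBIC)[:230]
x2=cv2.resize(p[165:245,270:398],(640,400),interpolation=cv2.INTER_CUBIC)[:,:]
cv2.imwrite("pics/c2.png",np.vstack([x,q[30:390]]))
h=cv2.cvtColor(p,cv2.COLOR_BGR2HSV)[183:222,270:360]; b=((h[...,0]>100)&(h[...,0]<130)&(h[...,1]>150)).sum(0); print([(270+i,int(k)) for i,k in enumerate(b) if k>0])
E
```

```text
[(271, 6), (272, 32), (273, 24), (274, 24), (275, 24), (276, 24), (277, 24), (278, 24), (279, 24), (280, 24), (281, 23), (282, 23), (283, 23), (284, 23), (285, 23), (286, 23), (287, 23), (288, 23), (289, 23), (290, 25), (291, 32), (292, 33), (293, 33), (294, 32), (295, 32), (296, 33), (297, 33), (298, 32), (299, 32), (300, 32), (301, 32), (302, 32), (303, 32), (304, 32), (305, 32), (306, 32), (307, 32), (308, 32), (309, 32), (310, 25), (311, 15), (315, 2), (316, 3), (321, 2), (322, 2), (323, 2), (324, 2), (325, 3), (326, 2)]
```

View pics/c2.png

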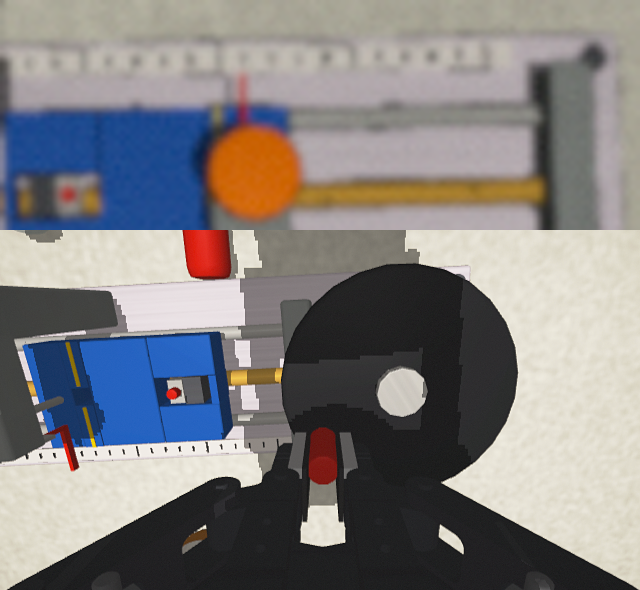

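The composite's top-camera part (scale 5, origin (270,165)) shows the yellow line at (217,110) and the red pointer at (242,80–120). In the wrist part (image row = v−200), the needle tip is at (63,400), the hole at (82,396) and the line runs from (65,342) to (95,447). So the hole has overshot.

```bash
python3 - <<'E'
from h import *
C=cam("wrist"); y=np.array([-.067,.998]); x=np.array([.998,.067]); W=np.array([.539,.168])
def st(P): P=np.asarray(P)[:2]-W; return (np.array([P@x,P@y+.132])*1000).round(1)
for n,u,v,z in [("tip",63,200,.058),("hole",82,196,.054),("l1",67,142,.054),("l2",93,246,.054),("foll",172,194,.054),("c1",223,133,.054),("c2",232,230,.054),("pl_end",23,144,.054),("hub",402,192,.08)]: print(n,st(atz(C,u,v,z)))
T=cam("top")
for n,u,v,z in [("line",313.3,188,.054),("ptr",318.3,182,.06),("ptr2",318.3,182,.09),("plunger",321,199.4,.136)]: print(n,st(atz(T,u,v,z)))
print(st(state()['tool_pos']),atz(T,212,204.5,.08))
# refine tip: zoomed crop
q=cv2.imread("pics/w2.png")[120:250,20:150]; cv2.imwrite("pics/w2z.png",cv2.resize(q,(580,580),interpolation=cv2.INTER_CUBIC))
E
```

```text
tip [ -0.  -44.6]
hole [ -0.6 -36.9]
l1 [-30.2 -37. ]
l2 [ 29.3 -38.4]
foll [ 1.6 12.7]
c1 [-29.3  45.5]
c2 [24.9 42.5]
pl_end [-30.7 -60.4]
hub [  1.4 132.7]
line [ 25.4 -38.1]
ptr [ 34.9 -46.9]
ptr2 [ 31.3 -45.6]
plunger [ -1.5 -46.6]
[24.9 93.6] [0.53980958 0.16801247 0.08      ]
```

View pics/w2z.png

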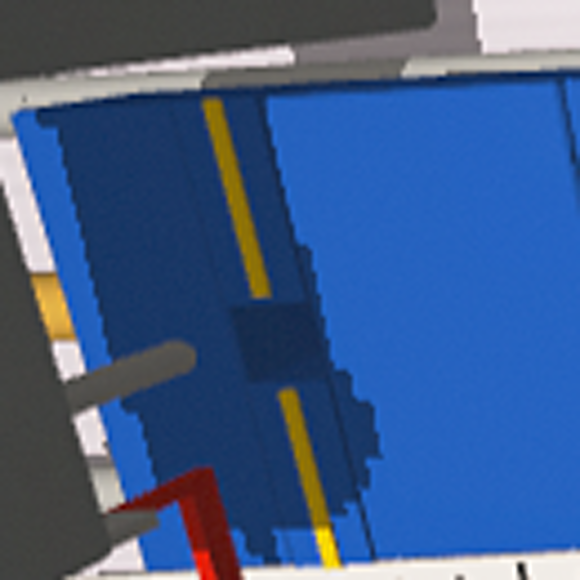

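Overshoot ≈ 8.3 mm in both cameras (needle y≈−45.5, hole ≈−37.3). Winding back 120° first, then checking.

```bash
python3 -c "
from h import *
arc(-53,20,6)"
```

```text
[[[-0.43, 0.46, 0], [0, 0, 0], 0], [[-0.67, 1.03, 0], [0, 0, 0], 0], [[-0.7, 1.66, 0], [0, 0, 0], 0], [[-0.52, 2.25, 0], [0, 0, 0], 0], [[-0.14, 2.75, 0], [0, 0, 0], 0], [[0.38, 3.09, 0], [0, 0, 0], 0]]
```

Emit:
jog_arm(targets=[[[-0.43,0.46,0],[0,0,0],0],[[-0.67,1.03,0],[0,0,0],0],[[-0.7,1.66,0],[0,0,0],0],[[-0.52,2.25,0],[0,0,0],0],[[-0.14,2.75,0],[0,0,0],0],[[0.38,3.09,0],[0,0,0],0],[[0.38,3.09,0],[0,0,0],0]])

```text
time: 6.18
tool_pos: [0.5576, 0.2103, 0.0869]
tool_rot: [0.003, -0.0, 1.0, 0.002]
contact_force: [1.1, 5.0, 6.4]
gripper_width: 0.13
grasp_force: 59.8
```

```bash
cat >> h.py <<'E'
def st(P):
    P=np.asarray(P)[:2]-[.539,.168]; return (np.array([P@[.998,.067],P@[-.067,.998]+.132])*1000).round(1)
E
python3 - <<'E'
from h import *
s=state(); print(s['time'],s['tool_pos'],s['contact_force'])
C=cam("wrist"); q,d=grab_frame("wrist"); cv2.imwrite("pics/w3.png",q[:,:,::-1])
p,d=grab_frame("top"); cv2.imwrite("pics/top3.png",p[:,:,::-1])
for f in ("pics/top2.png","pics/top3.png"):
    b=cv2.imread(f); h=cv2.cvtColor(b,cv2.COLOR_BGR2HSV)[183:222,260:360]; m=((h[...,0]>100)&(h[...,0]<130)&(h[...,1]>150)).sum(0); print([(260+i,int(k)) for i,k in enumerate(m) if k>0 and i not in range(22,60)])
    B=b.astype(int)[:,:,:]; print("red foll cols",np.round(((B[195:212,265:312,2]-B[195:212,265:312,1]-40).clip(0)*(B[195:212,265:312,0]>0)).sum(0)).tolist())
E
```

```text
6.175 [0.5576043  0.21026145 0.08689945] [1.10459001 5.01341236 6.36366391]
[(271, 6), (272, 32), (273, 24), (274, 24), (275, 24), (276, 24), (277, 24), (278, 24), (279, 24), (280, 24), (281, 23), (321, 2), (322, 2), (323, 2), (324, 2), (325, 3), (326, 2)]
red foll cols [0, 0, 1, 1, 0, 0, 0, 0, 0, 0, 0, 0, 0, 0, 0, 0, 0, 55, 146, 84, 0, 0, 0, 0, 0, 0, 0, 0, 0, 0, 0, 0, 0, 0, 0, 0, 0, 0, 0, 0, 0, 0, 0, 0, 0, 0, 35]
[(274, 15), (275, 25), (276, 23), (277, 23), (278, 23), (279, 24), (280, 24), (281, 24), (321, 2), (322, 2), (323, 2), (324, 3), (325, 3), (326, 3), (327, 4), (328, 5), (329, 14)]
red foll cols [0, 0, 0, 0, 0, 0, 0, 0, 0, 0, 0, 0, 0, 0, 0, 0, 0, 0, 0, 0, 0, 0, 0, 0, 52, 122, 63, 0, 0, 0, 0, 0, 0, 0, 0, 0, 0, 0, 0, 0, 0, 0, 0, 0, 0, 0, 9]
```

```bash
python3 -c "
from h import *
arc(67,11,3)"
```

```text
[[[0.33, 0.1, 0], [0, 0, 0], 0], [[0.67, 0.14, 0], [0, 0, 0], 0], [[1.02, 0.12, 0], [0, 0, 0], 0]]
```

Emit:
jog_arm(targets=[[[0.33,0.1,0],[0,0,0],0],[[0.67,0.14,0],[0,0,0],0],[[0.93,0.13,0],[0,0,0],0],[[0.93,0.13,0],[0,0,0],0],[[0.93,0.13,0],[0,0,0],30],[[0.93,0.13,0],[0,0,0],30],[[0.93,0.13,0],[0,0,0],30]])

```text
time: 7.15
tool_pos: [0.532, 0.2111, 0.0831]
tool_rot: [-0.001, 0.0, 1.0, -0.0]
contact_force: [0.5, 0.0, -0.0]
gripper_width: 0.3
grasp_force: 0.0
```

Emit:
jog_arm(targets=[[[0,0,-1],[0,0,0],30],[[0,0,-2],[0,0,0],30],[[-1.4,-2.4,-2],[0,0,0],30],[[-1.4,-4.8,-2],[0,0,0],30],[[-1.4,-4.8,-2],[0,0,0],30],[[-1.4,-4.8,-2],[0,0,0],30]])

```text
time: 7.9
tool_pos: [0.5672, 0.0912, 0.1334]
tool_rot: [-0.0, 0.001, 1.0, 0.0]
contact_force: [-0.2, 0.8, -0.5]
gripper_width: 0.302
grasp_force: 0.0
```

```bash
python3 - <<'E'
from h import *
s=state(); print(s['time'],s['tool_pos'],s['contact_force'])
q,d=grab_frame("wrist"); cv2.imwrite("pics/w4.png",q[:,:,::-1])
C=cam("wrist"); u=proj(C,(.551,-.01,.056)); print(u, proj(C,(.544,.03,.054)))
a,b=max(int(u[0])-70,0),max(int(u[1])-70,0); x=q[b:b+120,a:a+160,::-1]; print(a,b,x.shape)
cv2.imwrite("pics/w4z.png",cv2.resize(x,None,fx=5,fy=5,interpolation=cv2.INTER_CUBIC))
E
```

```text
7.9 [0.56721386 0.09120738 0.13338379] [-0.24879314  0.81701946 -0.48145015]
[172.20971644 178.78054855] [231.00580365 168.10139496]
102 108 (120, 160, 3)
```

View pics/w4z.png

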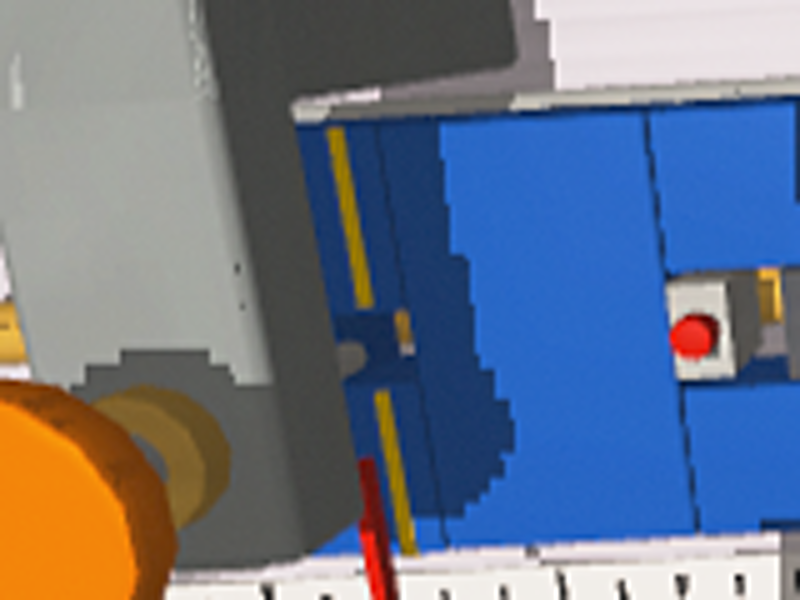

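The crop (origin (102,108), scale 5) shows the hole centre at (374,349), the needle tip at about (352,358) and the follower pin at (694,337), at the end of the slot away from the wheel.

```bash
python3 - <<'E'
from h import *
C=cam("wrist")
for n,u,v,z in [("tip",352,358,.058),("tip+",358,358,.058),("hole",374,349,.054),("l1",337,130,.054),("l2",406,550,.054),("foll",694,337,.054),("foll-",694,337,.050)]: print(n,st(atz(C,102+u/5,108+v/5,z)))
p,d=grab_frame("top"); cv2.imwrite("pics/top4.png",p[:,:,::-1])
for f in ("pics/top0.png","pics/top2.png","pics/top3.png","pics/top4.png"):
    b=cv2.imread(f).astype(int); r=b[183:222,260:360]; 
    blue=((r[...,0]-r[...,2])/100.).clip(0,1)[3:9].mean(0); print(f,blue[:25].round(2).tolist(), blue[55:].round(2).tolist())
E
```

```text
tip [  0.2 -45.5]
tip+ [  0.3 -44.7]
hole [ -0.  -44.1]
l1 [-29.8 -43.6]
l2 [ 29.2 -45. ]
foll [ 1.2 -0.1]
foll- [ 2.  -1.1]
pics/top0.png [0.0, 0.0, 0.0, 0.0, 0.0, 0.0, 0.0, 0.0, 0.0, 0.0, 0.0, 0.0, 0.0, 0.0, 0.0, 0.0, 0.0, 0.0, 0.0, 0.0, 0.0, 0.0, 0.0, 0.0, 0.0] [0.48, 0.38, 0.08, 0.0, 0.01, 0.26, 0.38, 0.42, 0.44, 0.44, 0.48, 0.56, 0.69, 0.73, 0.78, 0.78, 0.44, 0.0, 0.0, 0.35, 0.64, 0.75, 0.8, 0.82, 0.8, 0.8, 0.8, 0.82, 0.84, 0.82, 0.8, 0.56, 0.19, 0.0, 0.0, 0.0, 0.0, 0.0, 0.0, 0.0, 0.0, 0.0, 0.0, 0.0, 0.0]
pics/top2.png [0.02, 0.03, 0.03, 0.04, 0.01, 0.04, 0.03, 0.0, 0.0, 0.04, 0.28, 0.65, 0.75, 0.75, 0.75, 0.75, 0.75, 0.75, 0.77, 0.77, 0.78, 0.78, 0.78, 0.78, 0.78] [0.5, 0.52, 0.13, 0.0, 0.02, 0.32, 0.47, 0.51, 0.53, 0.54, 0.61, 0.63, 0.35, 0.05, 0.0, 0.0, 0.0, 0.0, 0.0, 0.0, 0.0, 0.0, 0.0, 0.0, 0.0, 0.0, 0.0, 0.0, 0.0, 0.0, 0.0, 0.0, 0.0, 0.0, 0.0, 0.0, 0.0, 0.0, 0.0, 0.0, 0.0, 0.0, 0.0, 0.0, 0.0]
pics/top3.png [0.0, 0.0, 0.0, 0.0, 0.0, 0.0, 0.0, 0.0, 0.0, 0.0, 0.0, 0.0, 0.06, 0.4, 0.69, 0.74, 0.74, 0.74, 0.75, 0.77, 0.77, 0.77, 0.77, 0.77, 0.78] [0.0, 0.0, 0.0, 0.0, 0.02, 0.3, 0.45, 0.5, 0.51, 0.52, 0.59, 0.67, 0.81, 0.87, 0.68, 0.23, 0.01, 0.0, 0.0, 0.0, 0.0, 0.0, 0.0, 0.0, 0.0, 0.0, 0.0, 0.0, 0.0, 0.0, 0.0, 0.0, 0.0, 0.0, 0.0, 0.0, 0.0, 0.0, 0.0, 0.0, 0.0, 0.0, 0.0, 0.0, 0.0]
pics/top4.png [0.0, 0.0, 0.0, 0.0, 0.0, 0.0, 0.0, 0.0, 0.0, 0.0, 0.0, 0.0, 0.0, 0.0, 0.0, 0.0, 0.0, 0.0, 0.0, 0.0, 0.0, 0.0, 0.0, 0.0, 0.02] [0.6, 0.43, 0.0, 0.0, 0.0, 0.27, 0.46, 0.51, 0.53, 0.56, 0.62, 0.7, 0.84, 0.9, 0.91, 0.9, 0.62, 0.19, 0.0, 0.0, 0.0, 0.0, 0.0, 0.0, 0.0, 0.0, 0.0, 0.0, 0.0, 0.0, 0.0, 0.0, 0.0, 0.0, 0.0, 0.0, 0.0, 0.0, 0.0, 0.0, 0.0, 0.0, 0.0, 0.0, 0.0]
```

Hole is about +1 mm from the needle, with play taken up. I'll regrasp and nudge a further ~11° anticlockwise to centre it.

Emit:
jog_arm(targets=[[[1.4,2.4,0],[0,0,0],30],[[1.4,4.8,0],[0,0,0],30],[[1.4,4.8,0],[0,0,0],30],[[1.4,4.8,1],[0,0,0],30],[[1.4,4.8,2],[0,0,0],30],[[1.4,4.8,2],[0,0,0],0],[[1.4,4.8,2],[0,0,0],0],[[1.4,4.8,2],[0,0,0],0]])

```text
time: 9.0
tool_pos: [0.5296, 0.2128, 0.0802]
tool_rot: [-0.003, -0.0, 1.0, 0.001]
contact_force: [1.9, 8.3, -15.4]
gripper_width: 0.143
grasp_force: 58.4
```

Emit:
jog_arm(targets=[[[0,0,0],[0,0,0],0],[[0.17,-0.04,0],[0,0,0],0],[[0.34,-0.09,0],[0,0,0],0],[[0.34,-0.09,0],[0,0,0],0],[[0.34,-0.09,0],[0,0,0],0]])

```text
time: 9.62
tool_pos: [0.5205, 0.2105, 0.0802]
tool_rot: [-0.004, -0.0, 1.0, 0.001]
contact_force: [-0.1, 7.6, -14.9]
gripper_width: 0.142
grasp_force: 58.7
```

Emit:
jog_arm(targets=[[[0,0,0],[0,0,0],30],[[0,0,0],[0,0,0],30],[[0,0,0],[0,0,0],30],[[0,0,-1],[0,0,0],30],[[0,0,-2],[0,0,0],30],[[-1.74,-2.3,-2],[0,0,0],30],[[-1.74,-4.7,-2],[0,0,0],30],[[-1.74,-4.7,-2],[0,0,0],30]])

```text
time: 10.62
tool_pos: [0.5686, 0.0882, 0.1348]
tool_rot: [0.001, 0.003, 1.0, -0.0]
contact_force: [-0.3, 0.7, 0.0]
gripper_width: 0.302
grasp_force: 0.0
```

Emit:
jog_arm(targets=[[[0,0,0],[0,0,0],30],[[0,0,0],[0,0,0],30]])

```text
time: 10.88
tool_pos: [0.5674, 0.0927, 0.134]
tool_rot: [0.0, -0.001, 1.0, 0.0]
contact_force: [0.0, -0.5, 0.5]
gripper_width: 0.303
grasp_force: 0.0
```

```bash
python3 - <<'E'
from h import *
s=state(); print(s['time'],s['tool_pos'],s['contact_force'])
q,d=grab_frame("wrist"); cv2.imwrite("pics/w5.png",q[:,:,::-1])
x=q[108:228,102:262,::-1]
cv2.imwrite("pics/w5z.png",cv2.resize(x,None,fx=5,fy=5,interpolation=cv2.INTER_CUBIC))
p,d=grab_frame("top"); cv2.imwrite("pics/top5.png",p[:,:,::-1]); r=p.astype(int)[186:192,315:340]
print(((r[...,2]-r[...,0])/100.).clip(0,1).mean(0).round(2).tolist())
E
```

```text
10.875 [0.56739239 0.09271149 0.13402544] [ 0.02406186 -0.51227046  0.51116495]
[0.61, 0.48, 0.07, 0.0, 0.01, 0.34, 0.49, 0.52, 0.54, 0.56, 0.62, 0.7, 0.84, 0.91, 0.92, 0.92, 0.88, 0.44, 0.07, 0.0, 0.0, 0.0, 0.0, 0.0, 0.0]
```

View pics/w5z.png

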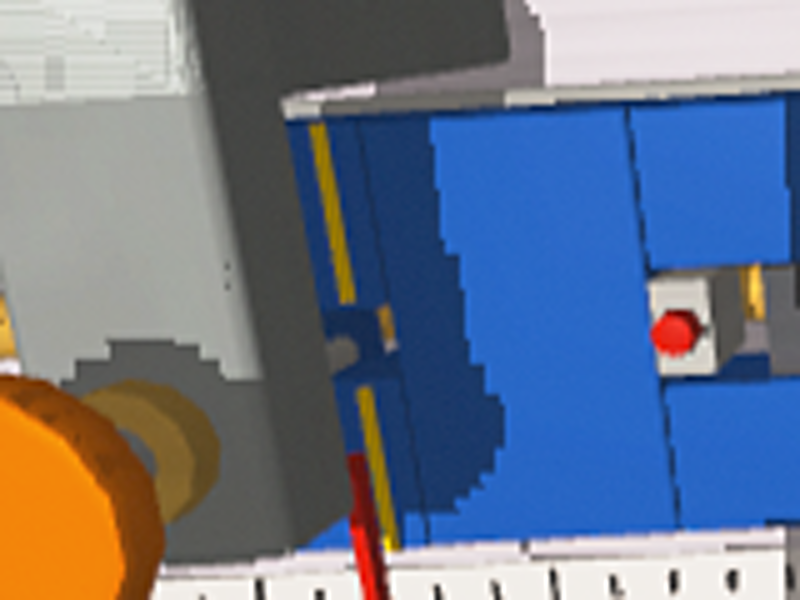

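Now hole ≈ +0.2 mm off the needle (hole centre (356,345), tip (343,355) in the crop), and the follower still sits at the far end of its slot. Next, shut fingers above the plunger.

Emit:
jog_arm(targets=[[[0,0,-1.5],[0,0,0],0],[[0.3,-2,-1.5],[0,0,0],0],[[0.68,-4.08,-1.5],[0,0,0],0],[[0.68,-4.08,-1.5],[0,0,0],0],[[0.68,-4.08,-1.5],[0,0,0],0],[[0.68,-4.08,-1.1],[0,0,0],0],[[0.68,-4.08,-0.7],[0,0,0],0],[[0.68,-4.08,-0.7],[0,0,0],0]])

```text
time: 11.98
tool_pos: [0.5495, -0.0095, 0.1493]
tool_rot: [-0.002, -0.0, 1.0, 0.0]
contact_force: [-0.8, -0.2, -0.8]
gripper_width: -0.001
grasp_force: 0.0
```

Emit:
jog_arm(targets=[[[0,0,0.4],[0,0,0],0],[[0,0,0.6],[0,0,0],0],[[0,0,0.8],[0,0,0],0],[[0,0,1.0],[0,0,0],0],[[0,0,1.1],[0,0,0],0],[[0,0,1.16],[0,0,0],0],[[0,0,1.16],[0,0,0],0],[[0,0,1.16],[0,0,0],0]])

```text
time: 12.98
tool_pos: [0.5503, -0.0103, 0.1235]
tool_rot: [-0.0, 0.0, 1.0, 0.0]
contact_force: [-6.2, 0.8, 7.7]
gripper_width: -0.003
grasp_force: 4.0
```

Emit:
jog_arm(targets=[[[0,0,0.08],[0,0,0],0],[[0,0,0.14],[0,0,0],0],[[0,0,0.14],[0,0,0],0],[[0,0,0.14],[0,0,0],0]])

```text
time: 13.48
tool_pos: [0.5506, -0.0103, 0.1219]
tool_rot: [-0.0, 0.0, 1.0, 0.0]
contact_force: [-10.1, 0.9, 15.6]
gripper_width: -0.001
grasp_force: 8.1
```

At the stop (15.6 N, z = 0.1219). Now I'll raise it and check.

Emit:
jog_arm(targets=[[[0,0,0.08],[0,0,0],0],[[0,0,-0.5],[0,0,0],0],[[0,0,-1.5],[0,0,0],0],[[0,0,-3],[0,0,0],0],[[0,3.2,-3],[0,0,0],0],[[-0.68,4.1,-0.6],[0,0,0],30],[[-0.68,4.1,-0.6],[0,0,0],30],[[-0.68,4.1,-0.6],[0,0,0],30]])

```text
time: 14.48
tool_pos: [0.5671, 0.092, 0.1329]
tool_rot: [-0.001, -0.0, 1.0, -0.0]
contact_force: [0.1, 0.1, -0.1]
gripper_width: 0.299
grasp_force: 0.0
```

Emit:
jog_arm(targets=[[[0,0,0],[0,0,0],30],[[0,0,0],[0,0,0],30]])

```text
time: 14.72
tool_pos: [0.5686, 0.0913, 0.1356]
tool_rot: [0.002, 0.001, 1.0, -0.0]
contact_force: [-0.1, -0.0, 0.0]
gripper_width: 0.303
grasp_force: 0.0
```

```bash
python3 - <<'E'
from h import *
s=state(); print(s['time'],s['tool_pos'],s['contact_force'])
q,d=grab_frame("wrist"); x=q[108:228,102:262,::-1]
cv2.imwrite("pics/w6z.png",cv2.resize(x,None,fx=5,fy=5,interpolation=cv2.INTER_CUBIC))
E
```

```text
14.725 [0.56855997 0.0912771  0.13562496] [-0.07229505 -0.0279746   0.01957068]
```

View pics/w6z.png

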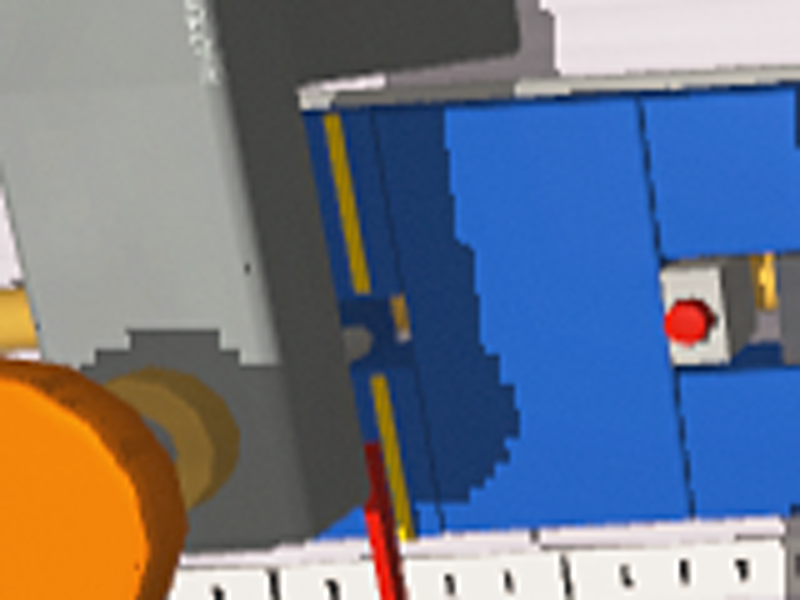

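The plunger is up again. The hole (369,334) is still in line with the needle tip (357,343), and the follower is unchanged. Handing in.

```bash
python3 -c "
from plant import *
print(job_done())"
```

```text
the job is handed in; nothing more can be done
None
```

I handed the job in at about 15 s, but the hand-in returned no verdict: the hole overshot the needle by about 8 mm, was wound back to within about 0.5 mm of it with the play taken up, and the plunger was pressed to its stop and sprang back up; I turned the crank by gripping it rather than pushing with shut fingers.

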